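Hang the vial hanger on the sloped rail and let it roll to the stop

TASK

Pick up the roller hanger with the vials by its grip tab, hook it over the sloped rail near the rail's upper (left) end so that both rollers stand on the rail, and let go. It must roll down by itself, untouched, and come to rest against the stop at the lower end; leave the beaker and the tape roll where they are and do not tip the hanger over.

Things in the scene. Friction and masses are not known exactly. Their poses are not given: they have to be found in the camera images.
- hanger: Roller hanger, loose, about 0.4 kg, 58 (x) x 66 (y) x 171 mm high, standing on its grey tray (30 mm high, four fixed vials, caps up to z=44). Origin: centre of the underside, z up. A steel web (x 9..13 mm, y +-33) rises from the tray to a bridge (z 124..129). The C-shaped hook is open to its -x, from the vial caps up to the lip. Centre of mass under the rollers.
- tab (a point): Centre of the black grip tab on the hanger's bridge (hanger x=0, y=0, z=152 mm). The tab is 12 mm thick in the hanger's x, 36 mm long in y, and spans z = 129 to 171 mm: pinch it from above across its thickness.
- seat (a point): Point midway between the undersides of the hanger's two white rollers (hanger x=0, y=0, z=104 mm). Rollers: radius 9 mm, axles along x, at y=+-18 mm, turning freely with light drag. This point lies on the rail's top edge when the hanger hangs properly.
- lip (a point): Middle of the lower edge of the hook's short lip (hanger x=-11, y=0, z=95 mm; 4 mm thick, y +-20 mm). It must pass over the rail's top edge, 9 mm below the roller undersides; the opening between it and the vial caps is 51 mm high. On the rail there is 5 mm play on each side, to the web and to the lip.
- rail_bar: Sloped rail, fixed: steel flat bar on edge, 8 mm thick (x), 20 mm high, on two end posts. Origin: middle of its top edge, 165 mm above the bench; y runs along the top edge uphill (9 degrees, to the robot's left), z is normal to it, x points across, away from the robot. The hanger goes on from the far side, hook towards the robot: web on the +x side, lip over to the -x side.
- upper_place (a point): Point on the rail's top edge at rail y=+85 mm, a good place for the seat point when letting go (y 40 to 105 mm works: posts 16 mm thick stand 170 mm either side of the middle; end cap 8 mm above the edge at y=167). Let go, the hanger settles to the slope and rolls to the stop within 1 to 3 s. Axes as the rail's.
- stop_face (a point): Middle of the stop's rubber face at the rail's lower end (rail y=-139 mm, on the top edge). The stop plate is 34 mm wide and reaches 30 mm above the top edge. With the hanger against it, the seat point is 33 mm uphill of this point.
- beaker: Empty clear beaker, 58 mm wide, 65 mm high, loose, standing near the hanger; origin: centre of its underside. Leave it alone.
- tape_blue_roll: Roll of tape lying flat, 68 mm across, 18 mm high, loose; origin: centre of its underside. Leave it alone.

How it is judged:
On the way:
1. the hanger's rollers are on the rail in its upper half (x of seat in the frame of rail_bar between -0.008 and 0.008 m and z of seat in the frame of rail_bar between -0.005 and 0.007 m and y of seat in the frame of rail_bar above 0.02 m and contact force between hanger and rail_bar above 0.2 N), for 0.1 s.
At the end, for the whole second after the job is handed in: The hanger hangs on the rail by both rollers (seat point within 8 mm across and 4 mm in height of the rail's top edge, hanger aligned with the rail within 0.15 rad), at rest against the stop (within 6 mm) and released (x of seat in the frame of rail_bar between -0.008 and 0.008 m and z of seat in the frame of rail_bar between -0.004 and 0.004 m and y of seat in the frame of rail_bar below -0.1 m and angle between the z axis of hanger and the z axis of rail_bar, either way round below 0.15 rad and linear speed of hanger below 0.02 m/s); the robot touches nothing.
It fails at once if the robot touches the hanger on the lower half of the rail, instead of letting it roll by itself (x of seat in the frame of rail_bar between -0.012 and 0.012 m and z of seat in the frame of rail_bar between -0.012 and 0.012 m and y of seat in the frame of rail_bar between -0.13 and 0 m and contact force between any of the fingers, the arm and hanger above 0.5 N).
It fails at once if the hanger is tipped over (angle between hanger's own z axis and vertical above 0.8 rad).
It fails at once if the beaker is moved by more than 3 cm (distance of beaker from where it was at the start of the episode above 0.03 m).
It fails at once if the tape roll is moved by more than 3 cm (distance of tape_blue_roll from where it was at the start of the episode above 0.03 m).
It also fails if it takes over 43 s, if anything falls off the work surface, if the arm or the gripper's body presses on something with over 40 N, if the wrist force passes 120 N, or if a joint passes its speed limit or range.

ROBOT

A 6-joint arm with a two-finger parallel gripper is mounted at the origin on a cart in front of the work surface, level with it; the furniture and walls round the work are solid. World frame = base frame: x ahead of the robot, y to its left, z up, the work surface at z = 0. Lengths are in m, angles in rad, forces in N, time in s.
With the tool pointing down it reaches from about 0.375 to 0.9 m from the base axis. Payload 3.1 kg.
Tool frame: the origin (TCP) lies where the fingers leave the gripper's body, on its centre line; the fingertips stand 70 mm ahead of it and the grasp point (between the pads) lies 51 mm ahead of it; z points along the fingers, y is the line along which they close (so a half turn about z gives the same grasp; the last joint's range is limited). The gripper opens to 87 mm and grips with 3 to 60 N. Pads are 19 mm wide; open, the fingers measure 117 mm over their backs; the gripper's body (75 mm by 190 mm) begins 51 mm behind the grasp point.
Start: joints at [-1.508, 0.527, 1.433, -0, 1.181, -0.178], TCP at [0.15, -0.607, 0.292] pointing down, gripper open.
Joint ranges: [-3.08, 3.08], [-0.75, 2.2], [0.22, 2.44], [-1.43, 4.57], [0, 2.65], [-2.85, 2.85]. Speed limits (rad/s): [2.79, 2.79, 3.14, 3.14, 3.14, 3.14].

INTERFACE

Orientations are given as a unit quaternion [x, y, z, w].
In Python, from rig import robot gives the robot as it stands.
- The arm moves only by the tool send_rows, never from a script. Its argument "deltas" is text: rows parted by semicolons, each of 7 numbers parted by spaces: the shift along the tool's x, y, z in mm, then the turn, a rotation vector about the tool's x, y, z in degrees, then the opening, from 0 (shut) to 1 (fully open). A call has 1 to 10 rows; each row shifts and turns the commanded pose from where the row before left it, along the tool's axes as they then stand; what a row does not reach is not made up. A row lasts 1/8 s, in which the tool goes at most 62.5 mm and 10.7 degrees, less where a joint would pass 70% of its speed; a pose out of reach is approached as far as the arm can. A call is refused whole if a number of a shift passes 62.5 or a number of a turn 10.7, either way. A call with a gripper value outside its range is refused whole. The fingers move at their own pace and stop on an object; "newtons" is the grip in N (left out, the last holds). Time passes only in rows, so rows that do not move let the fingers close. It gives the time, the measured TCP pose, the force, the opening and the grip force at its end, in the units of the state.
- robot.get_obs(): the state, without advancing time (a new reading comes with each control period).
- robot.camera(name): name is "scene" or "top"; returns a dict with "image" (400x640x3 uint8, red, green, blue), "depth" (400x640 float32, m along the optical axis (not along the pixel's ray), 0 where there is no reading), "fovy" (degrees; the focal length in pixels is half the picture's height over the tangent of half this angle, whatever the lens; pixels are square), "cx", "cy" (the principal point, pixels), "k1" (the pictures are not rectified: a ray, as slopes to the right and down, at radius r is drawn at 1 + k1 r^2 times it, then the intrinsics apply), "rvec" (rotation vector, rad) and "tvec" (3), from world to camera coordinates, as OpenCV has them. Camera axes: x right, y down, z forward; pixel columns grow to the right and rows downward; lengths in m; the calibration is good to about 2 mm. A picture is of the moment at which its call begins.
- robot.hand_in(): hands the job in; it is judged then, once.
Trained networks look in the newest picture that a camera, given by its name, has taken for a name from the list of things; names that differ only in an ending like _2 or _b are one class to them, and where a whole thing is asked for, a point or a joint stands for the part that bears it (a point fixed in the world has none). Each returns a list of dicts, best first, with "p" (0 to 1); they miss things now and then, are a little off and sometimes report something else, mostly with a low value. They report only what shows in the picture. A call takes as long as a camera call.
- robot.find_in(camera, thing): "box" ([left, top, right, bottom] in pixels, round what is visible of it).
- robot.cut_out(camera, thing): "region" (400x640 bool, what is visible of it) and "box" ([left, top, right, bottom] in pixels, round what is visible of it).
The state is a dict: "time": time; "q": joint angles; "joint_velocities": joint speeds; "joint_torque": joint torques, N m; "position": TCP position; "tool_rot": TCP orientation; "ft_force": force on the tool from outside, world axes, zero at the start; "moment": the same for the moment, N m; "grip_width": finger opening in m; "grip_force": force on a finger pad.
Only numpy, scipy, OpenCV 4.12 (cv2) and the standard library are available. Lean on these libraries where they do the work, as an engineer would, in place of code of your own. Each camera call takes 0.05 s, during which the arm holds its last target. There are 200 camera calls.

## Working session

There is one attempt and no reset: what is moved stays moved. The work goes in short steps, Python scripts to look and compute and a tool call to move; the robot and the scene stay as the last step left them, time stands still between calls to the robot, and variables do not carry over. Pictures are saved under pics/ and viewed, at most 10 in all, crops included, and the job is handed in when it is done.

Besides the shell and the picture viewer there is one more tool, called by a JSON object that holds its "method" and its "body". send_rows: Moves the arm, as the interface text tells. Its arguments: {"type":"object","properties":{"deltas":{"type":"string"},"newtons":{"type":"number"}},"required":["deltas"]}

```bash
mkdir -p pics
cat > h.py <<'E'
import numpy as np,cv2
from scipy.spatial.transform import Rotation as R
from rig import robot
def cloud(c):
    d=c["depth"];H,W=d.shape;f=H/2/np.tan(np.radians(c["fovy"])/2)
    v,u=np.mgrid[:H,:W].astype(float)
    K=np.array([[f,0,c["cx"]],[0,f,c["cy"]],[0,0,1]])
    p=cv2.undistortPoints(np.stack([u.ravel(),v.ravel()],1)[:,None],K,np.array([c["k1"],0,0,0,0.])).reshape(H,W,2)
    P=np.dstack([p*d[...,None],d]); M=R.from_rotvec(np.ravel(c["rvec"])).as_matrix()
    return (P-np.ravel(c["tvec"]))@M
E
python3 - <<'E'
from h import *
o=robot.get_obs();print(o["time"],o["position"],o["tool_rot"],o["grip_width"])
ims=[]
for n in("scene","top"):
    c=robot.camera(n);P=cloud(c);ims.append(c["image"]);np.savez(n,P=P,d=c["depth"],im=c["image"])
    for t in("hanger","tab","rail_bar","stop_face","beaker","tape_blue_roll"):
        try: L=robot.cut_out(n,t)
        except Exception as e: print(n,t,e);continue
        for r in L[:2]:
            m=r["region"]&(c["depth"]>0)
            print(n,t,round(r["p"],2),r["box"],m.sum(),np.percentile(P[m],[3,50,97],axis=0).round(3).tolist() if m.any() else "")
cv2.imwrite("pics/a.png",ims[0][...,::-1]);cv2.imwrite("pics/b.png",ims[1][...,::-1])
E
```

```text
0.0 [ 0.14964434 -0.60622347  0.29129183] [ 9.92701056e-01  1.20596343e-01  5.92421716e-05 -1.06392171e-03] 0.08705633770921099
scene hanger 0.41 [359.3, 250.4, 368.9, 263.2] 70 [[0.413, -0.284, 0.003], [0.423, -0.275, 0.027], [0.446, -0.261, 0.042]]
scene tab 0.49 [209.4, 129.0, 299.6, 193.1] 329 [[0.431, -0.011, 0.002], [0.441, 0.233, 0.167], [0.527, 0.335, 0.195]]
scene tab 0.42 [362.3, 245.3, 368.6, 262.3] 109 [[0.096, -0.45, -0.003], [0.426, -0.275, 0.028], [0.453, -0.252, 0.588]]
scene rail_bar 0.52 [212.6, 132.9, 300.4, 194.3] 206 [[0.431, -0.011, 0.127], [0.441, 0.012, 0.163], [0.455, 0.31, 0.184]]
scene rail_bar 0.28 [358.2, 247.9, 370.6, 262.5] 86 [[0.413, -0.285, 0.003], [0.425, -0.275, 0.028], [0.449, -0.258, 0.042]]
scene stop_face 0.53 [208.3, 130.0, 299.4, 189.8] 302 [[0.431, -0.011, 0.124], [0.441, 0.035, 0.167], [0.46, 0.33, 0.192]]
scene beaker 0.75 [323.2, 217.3, 338.9, 244.4] 356 [[0.413, -0.168, 0.006], [0.443, -0.139, 0.04], [0.467, -0.117, 0.064]]
top hanger 0.73 [390.3, 175.7, 427.1, 209.1] 709 [[0.423, -0.322, 0.001], [0.448, -0.281, 0.045], [0.484, -0.251, 0.172]]
top tab 0.97 [392.7, 178.2, 429.8, 211.4] 647 [[0.422, -0.317, 0.016], [0.447, -0.28, 0.047], [0.479, -0.253, 0.172]]
top tab 0.54 [146.5, 180.6, 299.2, 195.0] 637 [[0.437, 0.0, 0.137], [0.444, 0.159, 0.17], [0.458, 0.331, 0.2]]
top rail_bar 0.57 [148.8, 179.9, 301.8, 194.4] 800 [[0.438, -0.002, 0.001], [0.445, 0.17, 0.166], [0.478, 0.33, 0.197]]
top stop_face 0.59 [149.5, 181.5, 303.7, 195.6] 774 [[0.436, -0.005, 0.139], [0.444, 0.161, 0.168], [0.456, 0.331, 0.199]]
top beaker 0.84 [342.6, 186.9, 365.1, 206.7] 384 [[0.416, -0.164, 0.0], [0.447, -0.141, 0.007], [0.466, -0.116, 0.067]]
top tape_blue_roll 0.77 [430.6, 186.7, 458.0, 213.1] 389 [[0.406, -0.411, -0.002], [0.438, -0.381, 0.017], [0.47, -0.347, 0.023]]
```

View pics/a.png

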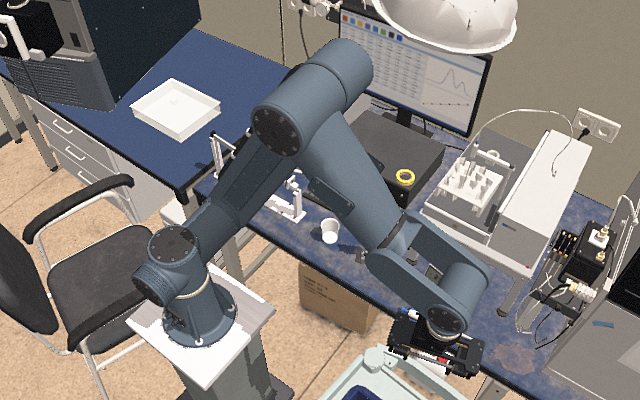

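View pics/b.png

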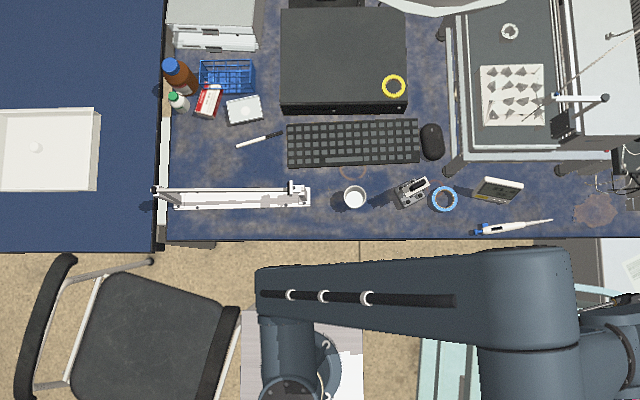

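The scene view has the hanger mostly hidden by the arm. The top view shows the hanger at about (410,193), turned, the rail from (155,193) to (310,195) with its stop at (291,187), the beaker at (354,197) and the tape at (445,199).

Run:
```python
from h import *
z=np.load("top.npz");P=z["P"];d=z["d"];im=z["im"]
cv2.imwrite("pics/c.png",cv2.resize(im[165:225,370:470],None,fx=8,fy=8,interpolation=cv2.INTER_CUBIC)[...,::-1])
def box(m):
    q=P[m][:,:2]; r=cv2.minAreaRect((q*1000).astype(np.float32)); return m.sum(),r
w=np.zeros(d.shape,bool);w[165:225,375:432]=1;w&=d>0
for a,b in((.16,.18),(.12,.14),(.1,.135),(.035,.06),(.02,.036),(.015,.05)):
    m=w&(P[...,2]>a)&(P[...,2]<b); print(a,b,box(m) if m.sum()>3 else m.sum(), P[m].mean(0).round(4) if m.any() else"")
m=w&(P[...,2]>.145)
for p in zip(*np.where(m)):print(p,P[p].round(4).tolist(),end=' ')
print()
# rail
w=np.zeros(d.shape,bool);w[175:215,145:315]=1;w&=(d>0)
for y in np.arange(-.02,.36,.02):
    m=w&(abs(P[...,1]-y)<.006)&(P[...,2]>.12)
    if m.any(): q=P[m];print(round(y,3),m.sum(),q[:,0].min().round(4),q[:,0].max().round(4),np.median(q,0).round(4),q[:,2].max().round(4))
```

```text
0.16 0.18 (np.int64(82), ((454.33404541015625, -285.7234802246094), (11.984267234802246, 35.85729217529297), 25.821563720703125)) [ 0.4539 -0.285   0.1707]
0.12 0.14 (np.int64(197), ((453.65185546875, -286.6956481933594), (28.808584213256836, 67.15609741210938), 25.744625091552734)) [ 0.4521 -0.2838  0.1294]
0.1 0.135 (np.int64(221), ((454.1630859375, -286.269287109375), (32.79773712158203, 67.1043701171875), 27.285242080688477)) [ 0.4515 -0.2838  0.1275]
0.035 0.06 (np.int64(67), ((452.92291259765625, -283.3387451171875), (54.35192108154297, 58.28705596923828), 33.2427864074707)) [ 0.449  -0.2823  0.0435]
0.02 0.036 (np.int64(269), ((454.432861328125, -285.24420166015625), (58.12925338745117, 64.47616577148438), 27.71463394165039)) [ 0.4469 -0.2812  0.0296]
0.015 0.05 (np.int64(333), ((454.34088134765625, -285.12713623046875), (58.1832389831543, 64.76908874511719), 27.71463394165039)) [ 0.4471 -0.2817  0.0317]
(np.int64(179), np.int64(422)) [0.4648, -0.2945, 0.172] (np.int64(179), np.int64(423)) [0.4648, -0.2969, 0.172] (np.int64(179), np.int64(424)) [0.4649, -0.2993, 0.1715] (np.in
[... 5489 characters left out ...]
 [0.4468 0.0794 0.1518] 0.1574
0.1 20 0.4428 0.4498 [0.4455 0.1    0.1534] 0.1603
0.12 23 0.4427 0.4492 [0.4461 0.1202 0.1588] 0.1618
0.14 20 0.442 0.449 [0.4449 0.1401 0.1614] 0.1658
0.16 22 0.4411 0.449 [0.4449 0.1601 0.1643] 0.1681
0.18 18 0.4402 0.4484 [0.4443 0.18   0.168 ] 0.1739
0.2 20 0.4409 0.4478 [0.4441 0.1993 0.1711] 0.1781
0.22 26 0.4399 0.4479 [0.4426 0.2204 0.1737] 0.1774
0.24 26 0.4398 0.4471 [0.4421 0.2403 0.1772] 0.1804
0.26 27 0.4393 0.4469 [0.4417 0.2591 0.1799] 0.1838
0.28 27 0.4386 0.4467 [0.4412 0.2802 0.1838] 0.1884
0.3 27 0.4383 0.4464 [0.4416 0.3001 0.1869] 0.1927
0.32 80 0.4286 0.4541 [0.4385 0.3244 0.1696] 0.1937
0.34 27 0.4285 0.4553 [0.4377 0.3364 0.1922] 0.2027
```

View pics/c.png

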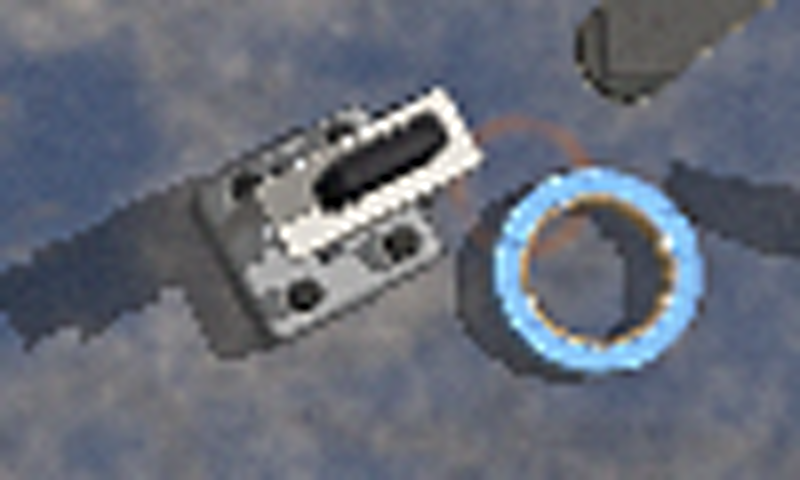

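The crop shows the tab's long axis from lower left (330,200) to upper right (435,130), with the tape close by at right. Next I check which side the web is on, then refine the rail fit.

Run:
```python
from h import *
z=np.load("top.npz");P=z["P"];d=z["d"]
w=np.zeros(d.shape,bool);w[165:225,375:432]=1;w&=d>0
a=np.radians(26.5);q=P-np.array([.4543,-.2854,0]);X=q[...,0]*np.cos(a)+q[...,1]*np.sin(a);Y=-q[...,0]*np.sin(a)+q[...,1]*np.cos(a)
for lo,hi in((.05,.12),(.12,.135)):
    m=w&(P[...,2]>lo)&(P[...,2]<hi);print(lo,[(int(x*1000),int(y*1000),int(h*1000)) for x,y,h in zip(X[m],Y[m],P[...,2][m])][:70])
# rail top edge
w=np.zeros(d.shape,bool);w[175:215,145:315]=1
zt=.165+(P[...,1]-.16)*np.tan(np.radians(9))
m=w&(d>0)&(P[...,1]>.05)&(P[...,1]<.30)&(abs(P[...,2]-zt)<.005)
f=np.polyfit(P[m][:,1],P[m][:,0],1);g=np.polyfit(P[m][:,1],P[m][:,2],1);print("x(y)",f,"z(y)",g,np.degrees(np.arctan(f[0])),np.ptp(P[m][:,0]-np.polyval(f,P[m][:,1])))
s=w&(d>0)&(P[...,2]>.163)&(P[...,1]<.05);print("stop y",np.percentile(P[s][:,1],[5,50,95]),np.percentile(P[s][:,0],[3,97]))
b=w&(d>0)&(P[...,2]<.1);print("base z",np.percentile(P[b],[5,50,95],axis=0))
```

```text
0.05 [(16, -18, 117), (15, -21, 114), (15, -14, 118), (15, 17, 112), (14, 15, 114), (14, 21, 115), (-13, -21, 119), (-13, -16, 117), (-14, -18, 116), (10, 32, 106), (9, 31, 112), (-12, -13, 107), (-15, -15, 115), (-16, -17, 117), (11, 32, 87), (9, 31, 94), (8, 28, 89), (9, 22, 67), (-12, -7, 108), (11, 32, 67), (9, 31, 74), (8, 29, 75), (8, 23, 56), (-12, -1, 109), (11, 33, 51), (9, 32, 59), (8, 29, 57), (-12, 4, 111), (-12, 10, 111), (-13, 16, 118), (-14, 14, 117), (-12, 18, 100), (-13, 19, 111), (-15, 18, 119), (-16, 15, 116), (-16, 21, 118), (-17, 17, 109)]
0.12 [(12, -29, 133), (11, -32, 131), (12, -25, 129), (11, -27, 128), (10, -30, 127), (9, -31, 132), (12, -18, 133), (11, -21, 131), (10, -23, 132), (9, -26, 128), (8, -28, 130), (7, -30, 129), (6, -33, 125), (12, -14, 130), (11, -16, 129), (10, -19, 127), (9, -21, 128), (5, -30, 125), (4, -31, 128), (13, -9, 128), (12, -11, 127), (10, -12, 133), (9, -15, 128), (2, -31, 125), (0, -31, 132), (12, -3, 131), (12, -5, 127), (10, -7, 129), (9, -9, 129), (0, -29, 130), (-1, -31, 128), (-2, -34, 127), (11, 0, 133), (10, -1, 133), (9, -4, 129), (-2, -27, 130), (-3, -30, 129), (-4, -33, 126), (11, 5, 130), (10, 3, 130), (10, 0, 125), (-3, -24, 130), (-4, -26, 130), (-5, -29, 126), (-6, -30, 131), (-7, -34, 125), (12, 10, 127), (10, 8, 129), (9, 6, 129), (-4, -21, 129), (-5, -23, 128), (-6, -25, 128), (-7, -28, 128), (-8, -29, 130), (-10, -31, 131), (11, 16, 131), (10, 14, 130), (10, 11, 127), (9, 9, 125), (-5, -18, 127), (-6, -20, 128), (-7, -22, 130), (-8, -25, 127), (-9, -27, 127), (-10, -29, 128), (-12, -30, 132), (12, 22, 130), (11, 19, 127), (10, 16, 126), (8, 15, 127)]
x(y) [-0.02234868  0.44889921] z(y) [0.16001822 0.13936841] -1.2802719467773007 0.008603104406336881
stop y [0.00813277 0.01461335 0.0220073 ] [0.43321042 0.46311465]
base z [[ 0.40683503 -0.01533358 -0.0155869 ]
 [ 0.45036367  0.19322069  0.0026572 ]
 [ 0.50919485  0.42990153  0.01439277]]
```

{"method": "send_rows", "body": {"deltas": "0 0 0 0 0 -10.3 1;0 0 0 0 0 -10.3 1;0 0 0 0 0 -10.3 1;0 0 0 0 0 -10.3 1;0 0 0 0 0 -10.3 1;0 0 0 0 0 -10.3 1;0 0 0 0 0 -10.3 1;0 0 0 0 0 -10.3 1;0 0 0 0 0 -10.3 1;0 0 0 0 0 -10.3 1"}}

```text
time: 1.95
position: [0.1497, -0.6068, 0.2922]
tool_rot: [0.521, 0.854, 0.0, -0.0]
ft_force: [-0.0, -1.2, -0.3]
grip_width: 0.0874
grip_force: 0.0
```

{"method": "send_rows", "body": {"deltas": "18.5 52 0 0 0 0 1;18.5 52 0 0 0 0 1;18.5 52 0 0 0 0 1;18.5 52 0 0 0 0 1;18.5 52 0 0 0 0 1;18.5 52 0 0 0 0 1;18.5 52 0 0 0 0 1;18.5 52 0 0 0 0 1;0 0 0 0 0 0 1;0 0 0 0 0 0 1"}}

```text
time: 3.2
position: [0.4539, -0.2869, 0.2923]
tool_rot: [0.523, 0.852, -0.0, 0.0]
ft_force: [0.4, -0.1, 0.5]
grip_width: 0.087
grip_force: 0.0
```

The web is on the far side and the hook faces the robot, so I only need a yaw of about -26°. Descending and gripping.

{"method": "send_rows", "body": {"deltas": "1 1 28 0 0 0 1;0 0 28 0 0 0 1;0 0 18 0 0 0 1;0 0 11 0 0 0 1;0 0 0 0 0 0 1;0 0 0 0 0 0 0;0 0 0 0 0 0 0;0 0 0 0 0 0 0;0 0 0 0 0 0 0;0 0 0 0 0 0 0", "newtons": 30}}

```text
time: 4.45
position: [0.4545, -0.2854, 0.2074]
tool_rot: [0.524, 0.852, -0.0, 0.0]
ft_force: [-1.1, 0.8, -0.3]
grip_width: 0.0448
grip_force: 0.0
```

{"method": "send_rows", "body": {"deltas": "0 0 0 0 0 0 0;0 0 0 0 0 0 0;0 0 0 0 0 0 0;0 0 0 0 0 0 0;0 0 0 0 0 0 0;0 0 0 0 0 0 0"}}

```text
time: 5.2
position: [0.4543, -0.2854, 0.2071]
tool_rot: [0.524, 0.852, 0.0, -0.0]
ft_force: [-0.8, 0.5, -1.8]
grip_width: 0.0115
grip_force: 30.0
```

{"method": "send_rows", "body": {"deltas": "0 0 -8 0 0 0 0;0 0 -20 0 0 0 0;0 0 -30 0 0 0 0;0 0 -30 0 0 0 0;0 0 -22 0 0 0 0;0 0 0 0 0 8.5 0;0 0 0 0 0 8.5 0;0 0 0 0 0 8.6 0;0 34 0 0 0 0 0;0 34 0 0 0 0 0"}}

```text
time: 6.45
position: [0.5227, -0.2839, 0.3175]
tool_rot: [0.7, 0.715, -0.0, -0.0]
ft_force: [0.5, -0.5, -3.2]
grip_width: 0.0117
grip_force: 30.0
```

{"method": "send_rows", "body": {"deltas": "25 0 0 0 0 0 0;45 0 0 0 0 0 0;60 0 0 0 0 0 0;60 0 0 0 0 0 0;60 0 0 0 0 0 0;60 0 0 0 0 0 0;60 0 0 0 0 0 0;60 0 0 0 0 0 0;60 0 0 0 0 0 0;44 0 0 0 0 0 0"}}

```text
time: 7.7
position: [0.5085, 0.2523, 0.3173]
tool_rot: [0.699, 0.715, -0.001, -0.001]
ft_force: [1.7, -0.1, -3.2]
grip_width: 0.0116
grip_force: 30.0
```

Run:
```python
from h import *
c=robot.camera("scene");s=c["image"][120:240,170:330];cv2.imwrite("pics/d.png",cv2.resize(s,None,fx=5,fy=5,interpolation=cv2.INTER_CUBIC)[...,::-1])
o=robot.get_obs();M=R.from_quat(o["tool_rot"]).as_matrix();print(o["position"],M.round(4),o["ft_force"],o["grip_width"])
t=robot.camera("top");P=cloud(t)
w=(t["depth"]>0)&(P[...,1]>.15)&(P[...,1]<.35)&(P[...,0]>.46)&(P[...,0]<.56)
for lo,hi in((.12,.18),(.18,.24)):
    m=w&(P[...,2]>lo)&(P[...,2]<hi);print(lo,m.sum(),cv2.minAreaRect((P[m][:,:2]*1000).astype(np.float32)) if m.sum()>5 else "",np.median(P[m],0) if m.any() else "")
```

```text
[0.5082825  0.2570538  0.31742668] [[-2.550e-02  9.997e-01 -9.000e-04]
 [ 9.997e-01  2.550e-02  6.200e-03]
 [ 6.200e-03 -7.000e-04 -1.000e+00]] [-0.1330291   5.53539133 -2.86776108] 0.011400771326549791
0.12 449 ((506.8734436035156, 259.3827819824219), (57.40538787841797, 65.0963134765625), 1.7721431255340576) [0.49761346 0.24880575 0.14074734]
0.18 117 ((507.69580078125, 237.14796447753906), (28.67621612548828, 31.965423583984375), 79.59529876708984) [0.50791889 0.23435033 0.23614357]
```

View pics/d.png

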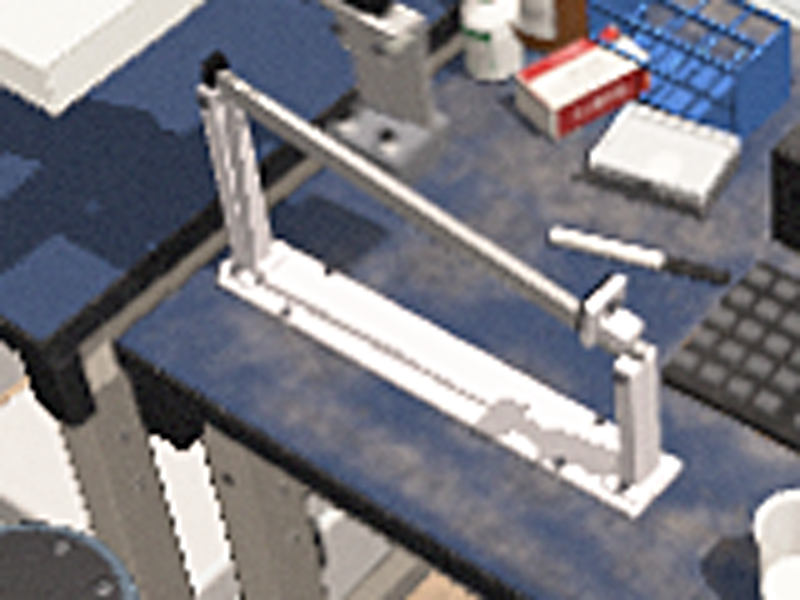

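The hanger is held behind the rail's upper half (tray near (430,50) in the crop), upright, and the rail is clear. Now I match the slope and set the hooking height.

{"method": "send_rows", "body": {"deltas": "-15 0 8 0 0 0 0;-14 0 9 0 0 0 0;0 0 0 0 4.5 0 0;0 0 0 0 4.5 0 0;0 0 0 0 0 0 0;0 0 0 0 0 0 0;0 0 0 0 0 0 0"}}

```text
time: 8.68
position: [0.5113, 0.2206, 0.3002]
tool_rot: [0.697, 0.713, 0.055, -0.056]
ft_force: [0.2, 0.1, -3.1]
grip_width: 0.0115
grip_force: 30.0
```

```bash
cat > st.py <<'E'
from h import *
o=robot.get_obs();M=R.from_quat(o["tool_rot"]).as_matrix();s=o["position"]+.1031*M[:,2]
c=np.array([.4489-.02235*.16,.16,.165]);y=np.array([-.02235*np.cos(np.radians(9)),np.cos(np.radians(9)),np.sin(np.radians(9))]);y/=np.linalg.norm(y)
x=np.cross(y,[0,0,1]);x/=np.linalg.norm(x);A=np.stack([x,y,np.cross(x,y)],1)
print("t",o["time"],"tcp",o["position"].round(4),"seat rail mm",((s-c)@A*1000).round(1),"hanger tilt deg",np.degrees(R.from_matrix(A.T@np.stack([M[:,1],M[:,0],-M[:,2]],1)).as_rotvec()).round(2),o["ft_force"].round(1))
E
python3 st.py
```

```text
t 8.675 tcp [0.5113 0.2206 0.3002] seat rail mm [67.3 79.5 21.2] hanger tilt deg [-0.04  0.   -0.04] [ 0.2  0.1 -3.1]
```

{"method": "send_rows", "body": {"deltas": "0 -12 0 0 0 0 0;0 -16 0 0 0 0 0;0 -16 0 0 0 0 0;0 -14 0 0 0 0 0;0 -9 0 0 0 0 0;0 0 0 0 0 0 0;0 0 0 0 0 0 0;0 0 0 0 0 0 0"}}

```text
time: 9.68
position: [0.4451, 0.2194, 0.3003]
tool_rot: [0.697, 0.713, 0.055, -0.056]
ft_force: [-0.2, -0.7, -3.2]
grip_width: 0.0119
grip_force: 30.0
```

```bash
python3 st.py
python3 - <<'E'
from h import *
c=robot.camera("scene");s=c["image"][105:205,180:300];cv2.imwrite("pics/e.png",cv2.resize(s,None,fx=6,fy=6,interpolation=cv2.INTER_CUBIC)[...,::-1])
t=robot.camera("top");P=cloud(t)
w=(t["depth"]>0)&(P[...,1]>.17)&(P[...,1]<.31)&(P[...,0]>.40)&(P[...,0]<.49)
m=w&(P[...,2]>.10)&(P[...,2]<.15);print(m.sum(),cv2.minAreaRect((P[m][:,:2]*1000).astype(np.float32)) if m.sum()>5 else "")
E
```

```text
t 9.675 tcp [0.4451 0.2194 0.3003] seat rail mm [ 1.2 79.8 21.3] hanger tilt deg [ 0.01 -0.05 -0.03] [-0.2 -0.7 -3.2]
115 ((440.7742004394531, 223.51181030273438), (18.323556900024414, 58.993465423583984), 73.45967864990234)
```

View pics/e.png

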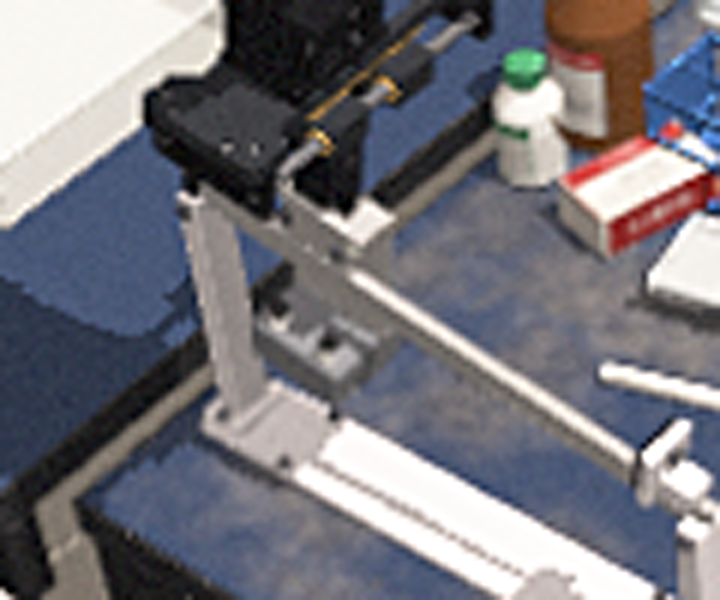

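The rail runs through the hook opening: bridge and lip over it at (340,230), vials below at (320,340). Lowering.

{"method": "send_rows", "body": {"deltas": "0 -1.2 4 0 0 0 0;0 0 5 0 0 0 0;0 0 4 0 0 0 0;0 0 3 0 0 0 0;0 0 2 0 0 0 0;0 0 0 0 0 0 0;0 0 0 0 0 0 0"}}

```text
time: 10.65
position: [0.4432, 0.2222, 0.2826]
tool_rot: [0.697, 0.713, 0.055, -0.056]
ft_force: [-0.1, 0.5, -3.4]
grip_width: 0.0118
grip_force: 30.0
```

```bash
python3 st.py
```

```text
t 10.65 tcp [0.4432 0.2222 0.2826] seat rail mm [-0.7 79.8  3.3] hanger tilt deg [ 0.   -0.02 -0.03] [-0.1  0.5 -3.4]
```

{"method": "send_rows", "body": {"deltas": "0 0.5 1 0 0 0 0;0 0 1 0 0 0 0;0 0 0.7 0 0 0 0;0 0 0 0 0 0 0;0 0 0 0 0 0 0"}}

```text
time: 11.28
position: [0.4436, 0.2226, 0.2798]
tool_rot: [0.697, 0.713, 0.055, -0.056]
ft_force: [0.1, 0.0, -3.2]
grip_width: 0.0118
grip_force: 30.0
```

```bash
python3 st.py
```

```text
t 11.275 tcp [0.4436 0.2226 0.2798] seat rail mm [-0.3 79.9  0.5] hanger tilt deg [ 0.   -0.01 -0.02] [ 0.1  0.  -3.2]
```

{"method": "send_rows", "body": {"deltas": "0 0 0.7 0 0 0 0;0 0 0.7 0 0 0 0;0 0 0 0 0 0 0;0 0 0 0 0 0 0"}}

```text
time: 11.78
position: [0.4437, 0.2228, 0.2793]
tool_rot: [0.697, 0.713, 0.055, -0.056]
ft_force: [-2.1, -1.7, 6.1]
grip_width: 0.0118
grip_force: 30.0
```

```bash
python3 st.py
```

```text
t 11.775 tcp [0.4437 0.2228 0.2793] seat rail mm [-0.1 80.  -0. ] hanger tilt deg [ 0.01 -0.06 -0.01] [-2.1 -1.7  6.1]
```

Seated, with about 9 N of contact. Easing off slightly and releasing.

{"method": "send_rows", "body": {"deltas": "0 0 -0.5 0 0 0 0;0 0 0 0 0 0 0;0 0 0 0 0 0 1;0 0 0 0 0 0 1;0 0 0 0 0 0 1;0 0 0 0 0 0 1;0 0 0 0 0 0 1;0 0 0 0 0 0 1;0 0 0 0 0 0 1;0 0 0 0 0 0 1"}}

```text
time: 13.02
position: [0.4436, 0.2228, 0.2789]
tool_rot: [0.697, 0.713, 0.055, -0.056]
ft_force: [-0.5, -0.5, -0.3]
grip_width: 0.0825
grip_force: 0.0
```

{"method": "send_rows", "body": {"deltas": "0 0 -15 0 0 0 1;0 0 -30 0 0 0 1;0 0 -30 0 0 0 1;0 0 -20 0 0 0 1;0 0 0 0 0 0 1;0 0 0 0 0 0 1;0 0 0 0 0 0 1;0 0 0 0 0 0 1;0 0 0 0 0 0 1;0 0 0 0 0 0 1"}}

```text
time: 14.28
position: [0.4439, 0.2079, 0.3726]
tool_rot: [0.697, 0.713, 0.055, -0.056]
ft_force: [-0.0, 0.5, -0.7]
grip_width: 0.0872
grip_force: 0.0
```

Run:
```python
from h import *
for k in range(2):
    t=robot.camera("top");P=cloud(t)
    w=(t["depth"]>0)&(P[...,1]>-.05)&(P[...,1]<.2)&(P[...,0]>.40)&(P[...,0]<.49)&(P[...,2]>.205)&(P[...,2]<.235);print(w.sum(),P[w].mean(0).round(4) if w.any() else "")
c=robot.camera("scene");s=c["image"][105:205,180:310]
cv2.imwrite("pics/f.png",cv2.resize(s,None,fx=6,fy=6,interpolation=cv2.INTER_CUBIC)[...,::-1])
print(robot.get_obs()["ft_force"])
```

```text
85 [0.4459 0.0544 0.215 ]
83 [0.4461 0.0501 0.2143]
[-0.00590559  0.30018954 -0.14388829]
```

View pics/f.png

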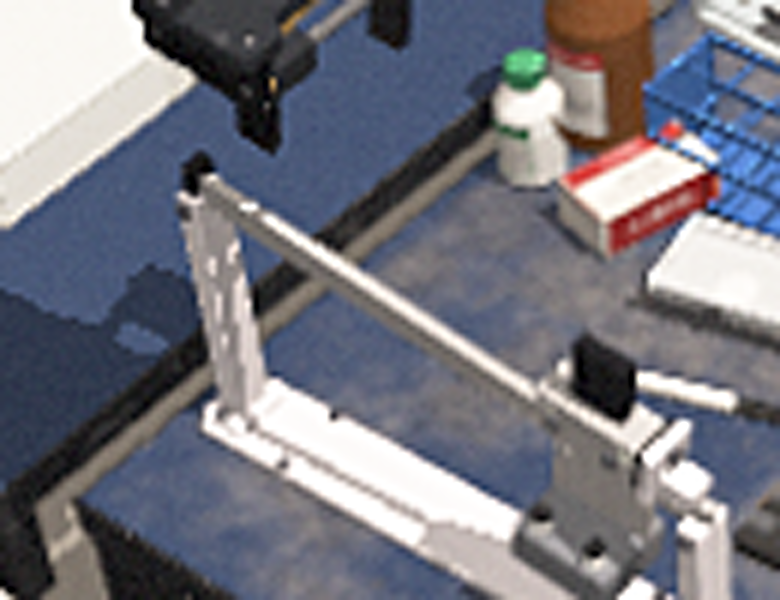

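The hanger hangs on the rail at (600,420), right beside the stop at (665,445), and the gripper is clear. I let it settle, then check that it has stopped moving.

{"method": "send_rows", "body": {"deltas": "0 0 0 0 0 0 1;0 0 0 0 0 0 1;0 0 0 0 0 0 1;0 0 0 0 0 0 1;0 0 0 0 0 0 1;0 0 0 0 0 0 1;0 0 0 0 0 0 1;0 0 0 0 0 0 1;0 0 0 0 0 0 1;0 0 0 0 0 0 1"}}

```text
time: 15.68
position: [0.4439, 0.2079, 0.3728]
tool_rot: [0.697, 0.713, 0.055, -0.056]
ft_force: [-0.3, 0.2, 0.1]
grip_width: 0.0872
grip_force: 0.0
```

Run:
```python
from h import *
for k in range(4):
    t=robot.camera("top");P=cloud(t)
    w=(t["depth"]>0)&(P[...,1]>-.05)&(P[...,1]<.2)&(P[...,0]>.40)&(P[...,0]<.49)&(P[...,2]>.205)&(P[...,2]<.235);print(w.sum(),P[w].mean(0).round(4))
print("rail y of tab top ~",((P[w].mean(0)[1]-.16)*np.cos(np.radians(9))+(P[w].mean(0)[2]-.165)*np.sin(np.radians(9)))*1000)
for t in("beaker","tape_blue_roll"):
    r=robot.find_in("top",t)[0];print(t,r["box"],r["p"])
```

```text
86 [0.4472 0.0479 0.2141]
89 [0.4472 0.0477 0.2141]
88 [0.4472 0.0474 0.2144]
87 [0.4471 0.0476 0.2144]
rail y of tab top ~ -103.24789482122893
beaker [342.4, 182.9, 366.2, 209.1] 0.79
tape_blue_roll [431.5, 185.3, 457.9, 211.7] 0.78
```

{"method": "send_rows", "body": {"deltas": "0 0 0 0 0 0 1;0 0 0 0 0 0 1;0 0 0 0 0 0 1;0 0 0 0 0 0 1;0 0 0 0 0 0 1;0 0 0 0 0 0 1;0 0 0 0 0 0 1;0 0 0 0 0 0 1;0 0 0 0 0 0 1;0 0 0 0 0 0 1"}}

```text
time: 17.23
position: [0.4439, 0.2079, 0.3727]
tool_rot: [0.697, 0.713, 0.055, -0.056]
ft_force: [0.1, 0.9, 0.6]
grip_width: 0.0866
grip_force: 0.0
```

Run:
```python
from h import *
for k in range(3):
    t=robot.camera("top");P=cloud(t)
    w=(t["depth"]>0)&(P[...,1]>-.05)&(P[...,1]<.2)&(P[...,0]>.40)&(P[...,0]<.49)&(P[...,2]>.205)&(P[...,2]<.235);print(w.sum(),P[w].mean(0).round(4))
b=(t["depth"]>0)&(abs(P[...,0]-.445)<.012)&(P[...,1]>-.01)&(P[...,1]<.1)&(P[...,2]>.15)&(P[...,2]<.2)
print(np.histogram(P[b][:,1],bins=np.arange(-.01,.1,.004)))
im=t["image"][165:215,250:330];cv2.imwrite("pics/g.png",cv2.resize(im,None,fx=9,fy=9,interpolation=cv2.INTER_CUBIC)[...,::-1])
```

```text
89 [0.4472 0.0477 0.2137]
89 [0.4472 0.0476 0.2142]
90 [0.447  0.0479 0.2139]
(array([ 5, 11,  7, 11, 16, 15, 20, 19, 13, 20, 20, 13, 11, 11, 13,  8, 10,
       12,  9,  9, 16, 20, 18, 13, 10,  3,  6]), array([-0.01 , -0.006, -0.002,  0.002,  0.006,  0.01 ,  0.014,  0.018,
        0.022,  0.026,  0.03 ,  0.034,  0.038,  0.042,  0.046,  0.05 ,
        0.054,  0.058,  0.062,  0.066,  0.07 ,  0.074,  0.078,  0.082,
        0.086,  0.09 ,  0.094,  0.098]))
```

View pics/g.png

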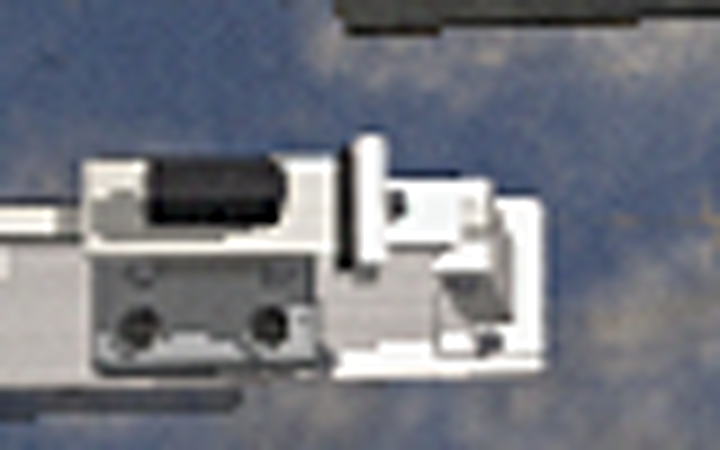

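The bridge end at (335,205) touches the black rubber stop face at (345,205). The hanger is straight on the rail and at rest.

```bash
python3 -c "
from rig import robot
print(robot.hand_in())"
```

```text
the job is handed in; nothing more can be done
None
```

The hanger was hooked on the rail and released, rolled down untouched and rests against the stop; beaker and tape roll were left in place, and the job was handed in at about 17 s, with no verdict returned.

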